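Re-face a clamped pressure gauge on its test stand

ROBOT

A 6-joint arm with a two-finger parallel gripper is mounted at the origin on the work surface; the furniture and walls round the work are solid. World frame = base frame: x ahead of the robot, y to its left, z up, the work surface at z = 0. Lengths are in m, angles in rad, forces in N, time in s.
With the tool pointing down it reaches from about 0.325 to 1 m from the base axis. Payload 5.1 kg.
Tool frame: the origin (TCP) lies on the centre line of the jaws, within the pads' length; the fingertips stand 14 mm ahead of it and the grasp point (between the pads) lies 5 mm behind it; z points along the fingers, y is the line along which they close (so a half turn about z gives the same grasp; the last joint's range is limited). The gripper opens to 85 mm and grips with 20 to 120 N. Pads are 22 mm wide; open, the fingers measure 114 mm over their backs; the gripper's body (76 mm by 85 mm) begins 54 mm behind the grasp point. The pads swing forward as they close: fully open they stand 13 mm farther back than shut.
Start: joints at [1.24, 0.124, 1.65, -0, 1.367, -0.083], TCP at [0.159, 0.63, 0.222] pointing down, gripper open.
Joint ranges: [-2.61, 2.61], [-1.02, 2.33], [0.03, 2.71], [-1.35, 4.49], [0.32, 2.68], [-2.91, 2.91]. Speed limits (rad/s): [2.57, 2.57, 3.14, 3.14, 3.14, 3.14].

INTERFACE

Orientations are given as [roll, pitch, yaw] about the fixed x, y, z axes, in that order (R = Rz(yaw) Ry(pitch) Rx(roll)).
In Python, from rig import arm gives the robot as it stands. The module is installed in compiled form; this text tells all that it offers.
- The arm moves only by the shell command python3 -m creep 'ROWS' [FORCE]. ROWS is a JSON object of lists of equal length, an entry for each row: "jaw": the closure, from 0 (fully open) to 1 (shut); "offset": the shift along the world's x, y, z in cm, a list of three; "twist": the turn, a rotation vector about the world's x, y, z in rad, a list of three. A call has 1 to 12 rows; each row shifts and turns the commanded pose from where the row before left it; what a row does not reach is not made up. A row lasts 1/8 s, in which the tool goes at most 62.5 mm and 10.7 degrees, less where a joint would pass 70% of its speed; a pose out of reach is approached as far as the arm can. A call with a gripper value outside its range is refused whole. The fingers move at their own pace and stop on an object; FORCE is the grip in N (left out, the last holds). Time passes only in rows, so rows that do not move let the fingers close. It gives the time, the measured TCP pose, the force, the opening and the grip force at its end, in the units of the state.
- arm.get_state(): the state, without advancing time (a new reading comes with each control period).
- arm.capture(name): name is "side" or "top"; returns a dict with "img" (480x640x3 uint8, red, green, blue), "fx", "fy", "cx", "cy" (pixels), "k1" (the pictures are not rectified: a ray, as slopes to the right and down, at radius r is drawn at 1 + k1 r^2 times it, then the intrinsics apply), "origin" and "orientation" of the camera in the world. Camera axes: x right, y down, z forward; pixel columns grow to the right and rows downward; lengths in m; the calibration is good to about 2 mm. A picture is of the moment at which its call begins. There is no depth.
- arm.hand_in(): hands the job in; it is judged then, once.
Trained networks look in the newest picture that a camera, given by its name, has taken for a name from the list of things; names that differ only in an ending like _2 or _b are one class to them, and where a whole thing is asked for, a point or a joint stands for the part that bears it (a point fixed in the world has none). Each returns a list of dicts, best first, with "conf" (0 to 1); they miss things now and then, are a little off and sometimes report something else, mostly with a low value. They report only what shows in the picture. A call takes as long as a camera call.
- arm.boxes_of(camera, thing): "extent" ([centre column, centre row, width, height] in pixels, round what is visible of it).
The state is a dict: "clock": time; "joint_positions": joint angles; "dq": joint speeds; "joint_torque": joint torques, N m; "tool_pos": TCP position; "orientation": TCP orientation; "wrist_force": force on the tool from outside, world axes, zero at the start; "wrist_torque": the same for the moment, N m; "gripper_width": finger opening in m; "gripper_force": force on a finger pad.
Only numpy, scipy, OpenCV 4.12 (cv2) and the standard library are available. Lean on these libraries where they do the work, as an engineer would, in place of code of your own. Each camera call takes 0.05 s, during which the arm holds its last target. There are 200 camera calls.

TASK

On the grey gauge stand, back the clamp lever off (anticlockwise from above) just enough to free the round plate, turn the gauge with its plate until the dial squarely faces the index pointer, then tighten the clamp again by its lever, firmly and clearly tighter than it was but not with brute force. Where the lever meets a stop post before the clamp is firm, lift it off its serrations, swing it back, let it drop in and turn on; leave it dropped in. Never force the gauge round while it is clamped, do not shift the index pointer, and leave the things standing around alone.

Things in the scene. Friction and masses are not known exactly. Their poses are not given: they have to be found in the camera images.
- gauge_stand: fixed grey stand, base 200 x 232 x 12 mm; origin on the worktop, on the upright axis of the clamp screw; z up; the lever is on its -y side, the gauge's turning axis 68 mm along +y. A C-shaped frame (top 83 mm up) carries the screw. Two upright stop posts (10 mm thick, 127 mm tall, 45 mm from the screw axis) limit the lever to 0.75 rad either side of the stand's -y; it cannot be lifted over them
- knob_centre (a point): centre of the upright grey knob on the clamp lever, 26 mm thick, grip 27 mm tall, wider at its top (161 mm up); 78 mm from the screw axis, about 135 mm above the worktop. It spins freely on the lever, so hold it at any yaw. Clockwise from above tightens; the knob then sinks 3.8 mm per rad. The point's -y axis points outward along the lever
- lever_hub (a point): centre of the lever's hub, on the screw axis, 110 mm up. At the start the lever stands 0.05 to 0.2 rad short of the stop post that ends tightening (the stand's -x side), and the clamp is only lightly tight: turning 0.4 rad (plus up to 0.1 of play in the serrations) loosens it, 0.6 to 0.9 rad gives clear room, over 1.8 rad is far too much
- clamp_lever (a joint): lift of the lever, m: 0 = dropped into the screw's serrations (turns the screw), above 0.010 = free of them (swings, the screw stays), 0.016 = top. A spring of 3 to 6 N draws it down. 10 serrations a turn (every 0.628 rad), rounded tips: let go, it drops in, turning up to half a step; if it rests on the tips, wiggle it
- clamp_foot: sprung foot, 25 mm across, under the screw, pressing on the plate's rim: about 60 N more per rad of lever. Its origin's height over the stand's origin is its clearance. Steady sideways force at the knob while tightening slowly: 6.5 N foot free, 8 N as found (25 N on the foot), 10 N firm (60 N, the least wanted), 10.5 to 13 N well tight (80 to 125 N), 15 N far too tight (160 N)
- faceplate: round aluminium plate, 164 mm across, top 30 mm above the worktop, that carries the gauge and turns with it about its z axis (0.3 N m of drag when unclamped). The dial faces along its -x axis. Origin on the turning axis at worktop height
- gauge_grip (a point): grip point in the upright pressure gauge: middle of its 40 mm thick, 74 mm round case, 21 mm below its top (166 mm up), 5 mm from the turning axis towards the dial. The dial faces along the point's -x axis: grasp across the thickness from above, one finger on the dial's rim, one on the back
- dial_centre (a point): centre of the gauge's dial, 25 mm from the turning axis, 129 mm above the worktop
- index_pointer: dark steel ring under the round plate with one upright light metal pin (7 mm thick, tip 68 mm above the worktop), the index pointer, 94 mm from the turning axis along the ring's -x axis: the way the dial must finally face. Stiff, but can be pushed round. Origin on the turning axis at worktop height
- pointer_tip (a point): near the tip of the index pointer, 66 mm above the worktop
- oil_bottle: bystander: white dropper bottle with red tip, 46 mm across, 119 mm tall; origin under its centre
- ring_gauge: bystander: steel ring 54 mm across, 18 mm tall; origin under its centre
- brass_adaptor: bystander: brass hexagon fitting 27 x 31 mm, 40 mm tall; origin under its centre

How it is judged:
On the way, in this order (a step that is already met when the one before it is completed fails the run):
1. the clamp is backed off: its foot no longer presses on the round plate (contact force between clamp_foot and faceplate below 0.5 N), for 0.2 s.
2. the dial faces the index pointer (angle between the x axis of faceplate and the x axis of index_pointer, either way round below 0.1 rad and x of dial_centre in the frame of index_pointer below 0 m), for 0.2 s.
3. the clamp is firm again (contact force between clamp_foot and faceplate above 60 N), for 0.2 s.
At the end, for the whole second after the job is handed in: The dial faces along the index pointer's direction within 0.1 rad, the clamp foot presses on the round plate with more than 60 N (it started with about 25 N), the lever is dropped into its serrations (lift under 4 mm) and the gauge is at rest (all of step 2 and contact force between clamp_foot and faceplate above 60 N and value of joint clamp_lever below 0.004 m and angular speed of faceplate below 0.05 rad/s); the robot touches nothing.
It fails at once if the clamp is overtightened (foot force over 160 N) (contact force between clamp_foot and faceplate above 160 N).
It fails at once if the fingers force the gauge round while it is clamped (turning at over 0.1 rad/s with more than 6 N on the foot) (contact force between clamp_foot and faceplate above 6 N and contact force between the fingers and faceplate above 1 N and angular speed of faceplate above 0.1 rad/s).
It fails at once if the clamp is backed off far more than needed (foot over 6 mm clear of the plate) (z of clamp_foot in the frame of gauge_stand above 0.006 m).
It fails at once if the index pointer is shifted by more than 8 mm (distance of pointer_tip from where it was at the start of the episode above 0.008 m).
It fails at once if a bystander is moved by more than 40 mm (distance of any of oil_bottle, ring_gauge, brass_adaptor from where it was at the start of the episode above 0.04 m).
It also fails if it takes over 64 s, if anything falls off the work surface, if the arm or the gripper's body presses on something with over 40 N, if the wrist force passes 120 N, or if a joint passes its speed limit or range.

## Working session

There is one attempt and no reset: what is moved stays moved. The work goes in short steps, Python scripts to look and compute and a shell command to move; the robot and the scene stay as the last step left them, time stands still between calls to the robot, and variables do not carry over. Pictures are saved under pics/ and viewed, at most 10 in all, crops included, and the job is handed in when it is done.

```bash
mkdir -p pics
python3 - <<'E'
from rig import arm
import cv2
s=arm.get_state(); print(s)
for n in ("side","top"):
    c=arm.capture(n); cv2.imwrite(f"pics/{n}0.png",c["img"][:,:,::-1])
    print(n,{k:c[k] for k in c if k!="img"})
    for t in ["gauge_stand","knob_centre","lever_hub","faceplate","gauge_grip","dial_centre","index_pointer","pointer_tip","oil_bottle","ring_gauge","brass_adaptor"]:
        print(t,[(([round(float(v)) for v in d["extent"]]),round(float(d["conf"]),2)) for d in arm.boxes_of(n,t)[:3]])
E
```

```text
{'clock': 0.0, 'joint_positions': array([ 1.24040440e+00,  1.24463292e-01,  1.65168034e+00,  3.58095127e-07,
        1.36748626e+00, -8.25758110e-02]), 'dq': array([-0.00139927, -0.00099865,  0.00027308,  0.00094694,  0.00067754,
        0.00103781]), 'joint_torque': array([-3.49382553e-04, -4.23633635e+01, -3.65440178e+01, -1.41875184e-04,
        7.17894814e-03, -4.05583833e-06]), 'tool_pos': array([0.15924477, 0.62954219, 0.22067635]), 'orientation': array([-3.13956239e+00, -1.68384343e-04,  2.89377630e+00]), 'wrist_force': array([-0.75975335, -0.08975628,  0.13753425]), 'wrist_torque': array([-0.00567029,  0.01924536,  0.01324949]), 'gripper_force': 0.0, 'gripper_width': 0.085824455777213}
side {'fx': 557.9008305262792, 'fy': 557.9008305262792, 'cx': 312.44964346471835, 'cy': 242.4485166856778, 'k1': -0.011870404085446769, 'origin': array([ 0.58469965, -0.69964382,  0.62310976]), 'orientation': array([-2.20516909,  0.00386406,  0.04855285])}
gauge_stand [([312, 244, 124, 142], 0.66), ([391, 227, 26, 59], 0.56)]
knob_centre [([298, 245, 56, 38], 0.55), ([238, 239, 26, 23], 0.48)]

[... 637 characters left out ...]
.37045793, 0.00416831, 0.99334707]), 'orientation': array([-2.91807500e+00, -5.25809087e-04, -1.54038794e+00])}
gauge_stand [([332, 201, 12, 18], 0.67)]
knob_centre [([333, 264, 60, 46], 0.9)]
lever_hub [([332, 263, 66, 46], 0.57), ([275, 274, 90, 94], 0.44)]
faceplate [([276, 264, 89, 93], 0.66), ([333, 202, 14, 22], 0.28)]
gauge_grip [([278, 264, 90, 85], 0.89)]
dial_centre [([277, 263, 86, 84], 0.8), ([260, 188, 28, 30], 0.43)]
index_pointer [([274, 266, 90, 102], 0.84)]
pointer_tip [([277, 267, 88, 98], 0.69)]
oil_bottle [([261, 187, 28, 33], 0.78), ([332, 265, 57, 38], 0.62)]
ring_gauge [([248, 337, 25, 35], 0.84), ([292, 268, 138, 109], 0.35)]
brass_adaptor [([335, 200, 15, 14], 0.74)]
```

Run:
```python
import cv2
a=cv2.imread("pics/side0.png")[150:350,200:440]; b=cv2.imread("pics/top0.png")[160:380,200:440]
cv2.imwrite("pics/side0c.png",cv2.resize(a,(720,600),interpolation=cv2.INTER_CUBIC))
cv2.imwrite("pics/top0c.png",cv2.resize(b,None,fx=2.7,fy=2.7,interpolation=cv2.INTER_CUBIC))
```

```text
(no output)
```

View pics/side0c.png

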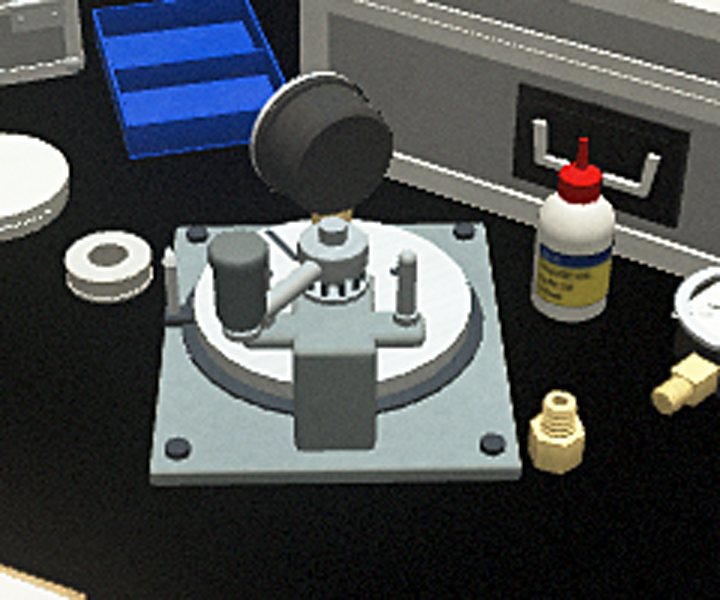

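View pics/top0c.png

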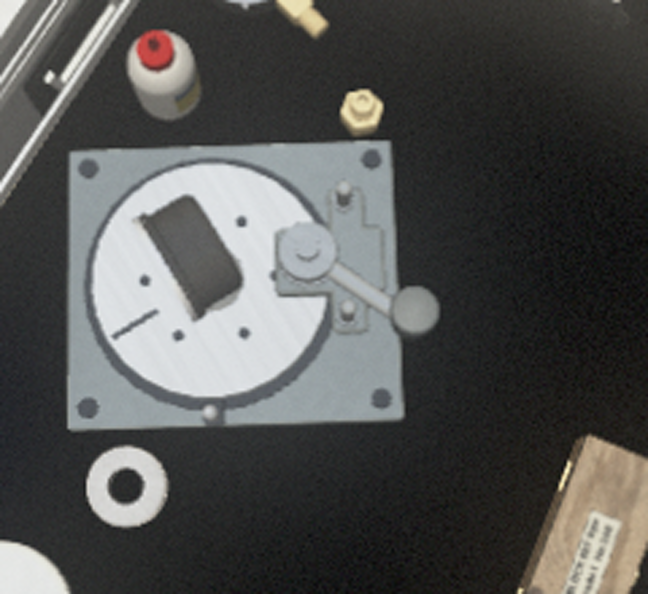

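```bash
cat > h.py <<'E'
import numpy as np
from scipy.spatial.transform import Rotation as Ro
def ray(c,u,v):
    d=np.array([(u-c["cx"])/c["fx"],(v-c["cy"])/c["fy"]]); p=d.copy()
    for _ in range(10): p=d/(1+c["k1"]*(p@p))
    return Ro.from_euler("xyz",c["orientation"]).apply([p[0],p[1],1.])
def atz(c,u,v,z):
    r=ray(c,u,v); return c["origin"]+r*(z-c["origin"][2])/r[2]
def proj(c,P):
    q=Ro.from_euler("xyz",c["orientation"]).inv().apply(np.atleast_2d(P)-c["origin"]); s=q[:,:2]/q[:,2:]
    s=s*(1+c["k1"]*(s**2).sum(1,keepdims=True)); return s*c["fx"]+[c["cx"],c["cy"]]
E
python3 - <<'E'
from rig import arm; from h import *
np.set_printoptions(precision=4,suppress=True)
c=arm.capture("top"); d=arm.capture("side")
for n,u,v,z in [("corner",68,151,.012),("c",390,142,.012),("c",404,418,.012),("c",68,430,.012),("hub",308,245,.125),("knobtop",416,308,.161),("tip",211,410,.068),("plate",211,282,.03),("line a",113,338,.03),("line b",157,311,.03),("gauge a",137,219,.16),("gauge b",198,316,.15),("post1",344,187,.127),("post2",348,305,.127),("oil",155,45,.119),("brass",362,105,.04),("ringg",127,486,.018)]:
    print(n,atz(c,200+u/2.7,160+v/2.7,z))
print("side")
for n,u,v,z in [("c",152,480,.012),("c",521,472,.012),("c",175,227,.012),("c",485,224,.012),("hub",333,225,.125),("knob",240,240,.161),("tip",168,250,.068),("post r",406,255,.127),("gaugetop",320,75,.166)]:
    print(n,atz(d,200+u/3,150+v/3,z))
E
```

```text
corner [0.6312 0.1952 0.012 ]
c [ 0.6448 -0.0353  0.012 ]
c [ 0.4487 -0.0489  0.012 ]
c [0.4331 0.1815 0.012 ]
hub [0.5451 0.019  0.125 ]
knobtop [ 0.5018 -0.0467  0.161 ]
tip [0.4456 0.0792 0.068 ]
plate [0.5362 0.0864 0.03  ]
line a [0.4954 0.1516 0.03  ]
line b [0.515  0.1225 0.03  ]
gauge a [0.5508 0.1217 0.16  ]
gauge b [0.4947 0.083  0.15  ]
post1 [ 0.5825 -0.0024  0.127 ]
post2 [ 0.5078 -0.0069  0.127 ]
oil [0.6756 0.1228 0.119 ]
brass [ 0.6632 -0.014   0.04  ]
ringg [0.3965 0.1379 0.018 ]
side
c [ 0.4528 -0.0553  0.012 ]
c [ 0.6481 -0.0405  0.012 ]
c [0.4351 0.1798 0.012 ]
c [0.6342 0.1917 0.012 ]
hub [0.5454 0.0226 0.125 ]
knob [ 0.5042 -0.0442  0.161 ]
tip [0.4477 0.076  0.068 ]
post r [ 0.5841 -0.0056  0.127 ]
gaugetop [0.5341 0.1084 0.166 ]
```

```bash
python3 -m creep '{"jaw":[0,0,0,0,0,0,0,0,0,0,0,0],"offset":[[2.2,-4.3,0],[2.2,-4.3,0],[2.2,-4.3,0],[2.2,-4.3,0],[2.2,-4.3,0],[2.2,-4.3,0],[2.2,-4.3,0],[2.2,-4.3,0],[2.2,-4.3,0],[2.2,-4.3,0],[2.2,-4.3,0],[2.2,-4.3,0]],"twist":[[0,0,-0.13],[0,0,-0.13],[0,0,-0.13],[0,0,-0.13],[0,0,-0.13],[0,0,-0.13],[0,0,-0.13],[0,0,-0.13],[0,0,-0.13],[0,0,-0.13],[0,0,-0.13],[0,0,-0.13]]}' 60
python3 -m creep '{"jaw":[0,0,0,0,0],"offset":[[2,-4,0],[2,-4,0],[2,-4,0],[2,-4,0],[0,0,0]],"twist":[[0,0,-0.08],[0,0,-0.08],[0,0,-0.08],[0,0,-0.08],[0,0,0]]}'
```

```text
clock: 2.8
tool_pos: [0.424, 0.1126, 0.2223]
orientation: [3.141, -0.001, 1.329]
wrist_force: [0.4, 1.0, 0.9]
gripper_width: 0.0851
gripper_force: 0.0
clock: 3.42
tool_pos: [0.5041, -0.048, 0.2219]
orientation: [-3.142, 0.0, 1.01]
wrist_force: [-0.1, 0.1, -0.6]
gripper_width: 0.0855
gripper_force: 0.0
```

```bash
python3 -m creep '{"jaw":[0,0,0,0,0,0.5,1,1,1,1,1,1],"offset":[[-0.1,0.2,-3],[0,0,-3],[0,0,-2],[0,0,-0.9],[0,0,0],[0,0,0],[0,0,0],[0,0,0],[0,0,0],[0,0,0],[0,0,0],[0,0,0]],"twist":[[0,0,0],[0,0,0],[0,0,0],[0,0,0],[0,0,0],[0,0,0],[0,0,0],[0,0,0],[0,0,0],[0,0,0],[0,0,0],[0,0,0]]}' 60
python3 - <<'E'
from rig import arm
import cv2
c=arm.capture("side"); cv2.imwrite("pics/s1.png",cv2.resize(c["img"][150:350,200:440,::-1],(720,600),interpolation=cv2.INTER_CUBIC))
E
```

```text
clock: 4.92
tool_pos: [0.5029, -0.0442, 0.1337]
orientation: [3.14, -0.0, 1.014]
wrist_force: [-1.2, -0.9, 4.5]
gripper_width: 0.0272
gripper_force: 59.0
```

View pics/s1.png

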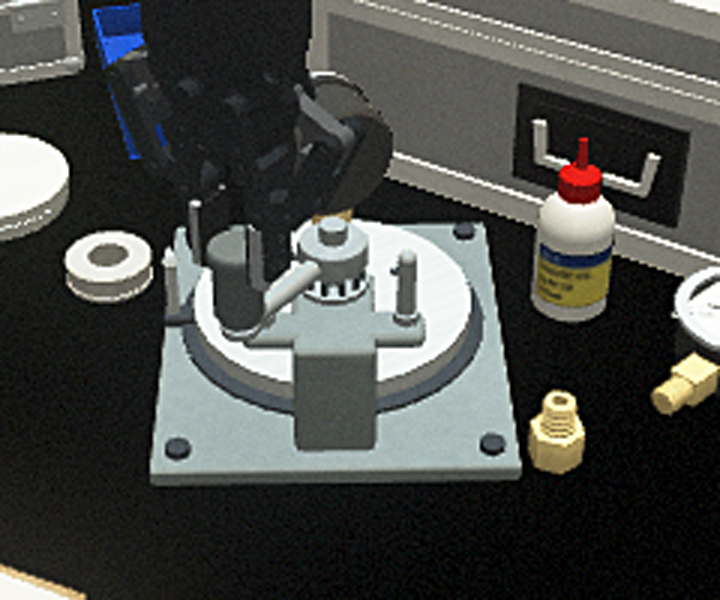

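```bash
cat > arc.py <<'E'
import sys,numpy as np
a,d,n=map(float,sys.argv[1:4]); n=int(n)
t=a+d*np.arange(n+1)
p=np.c_[np.cos(t),np.sin(t)]*7.8
print([[float(round(x,2)),float(round(y,2))] for x,y in np.diff(np.round(p,2),axis=0)], "end", t[-1], 0.0045*0+0.38*d)
print("pos",np.array([.545,.0205])+p[-1]/100)
E
python3 arc.py -2.14 0.062 12
```

```text
[[0.41, -0.25], [0.43, -0.22], [0.44, -0.19], [0.46, -0.17], [0.46, -0.14], [0.47, -0.11], [0.48, -0.08], [0.48, -0.05], [0.48, -0.02], [0.49, 0.01], [0.48, 0.04], [0.48, 0.07]] end -1.3960000000000001 0.02356
pos [ 0.55856479 -0.05631143]
```

```bash
python3 -m creep '{"jaw":[1,1,1,1,1,1],"offset":[[0.41,-0.25,0.02],[0.43,-0.22,0.02],[0.44,-0.19,0.02],[0.46,-0.17,0.02],[0.46,-0.14,0.03],[0.47,-0.11,0.02]],"twist":[[0,0,0.06],[0,0,0.06],[0,0,0.06],[0,0,0.06],[0,0,0.06],[0,0,0.06]]}'
python3 -m creep '{"jaw":[1,1,1,1,1,1,1],"offset":[[0.48,-0.08,0.02],[0.48,-0.05,0.02],[0.48,-0.02,0.03],[0.49,0.01,0.02],[0.48,0.04,0.02],[0.48,0.07,0.02],[0,0,0]],"twist":[[0,0,0.06],[0,0,0.06],[0,0,0.06],[0,0,0.06],[0,0,0.06],[0,0,0.06],[0,0,0]]}'
```

```text
clock: 5.72
tool_pos: [0.5272, -0.0547, 0.1341]
orientation: [-3.136, 0.001, 1.376]
wrist_force: [-8.0, -1.1, 9.3]
gripper_width: 0.0268
gripper_force: 59.3
clock: 6.6
tool_pos: [0.5563, -0.0558, 0.1353]
orientation: [-3.136, 0.001, 1.734]
wrist_force: [-7.0, -3.8, 6.7]
gripper_width: 0.0266
gripper_force: 59.2
```

```bash
python3 -m creep '{"jaw":[0,0,0,0,0,0,0,0],"offset":[[0,0,0],[0,0,0],[0,0,0],[0,0,0],[0,0,3],[0,0,4],[0,0,4],[0,0,0]],"twist":[[0,0,0],[0,0,0],[0,0,0],[0,0,0],[0,0,0],[0,0,0],[0,0,0],[0,0,0]]}' 40
python3 -m creep '{"jaw":[0,0,0,0,0,0,0,0],"offset":[[-6,0,0],[-6,0,0],[-3,0,0],[0,0,0],[0,0,0],[0,0,0],[0,0,0],[0,0,0]],"twist":[[0,0,-0.16],[0,0,-0.16],[0,0,-0.16],[0,0,-0.16],[0,0,-0.16],[0,0,-0.16],[0,0,-0.17],[0,0,0]]}'
python3 - <<'E'
from rig import arm
import cv2
from h import *
c=arm.capture("top"); cv2.imwrite("pics/t2.png",cv2.resize(c["img"][160:380,200:440,::-1],None,fx=2.7,fy=2.7,interpolation=cv2.INTER_CUBIC))
E
```

```text
clock: 7.6
tool_pos: [0.5603, -0.0553, 0.2505]
orientation: [3.133, 0.003, 1.734]
wrist_force: [0.5, 0.9, -0.1]
gripper_width: 0.0852
gripper_force: 0.0
clock: 8.6
tool_pos: [0.4076, -0.0548, 0.2444]
orientation: [-3.14, 0.001, 0.606]
wrist_force: [0.1, 0.3, 0.2]
gripper_width: 0.0853
gripper_force: 0.0
```

View pics/t2.png

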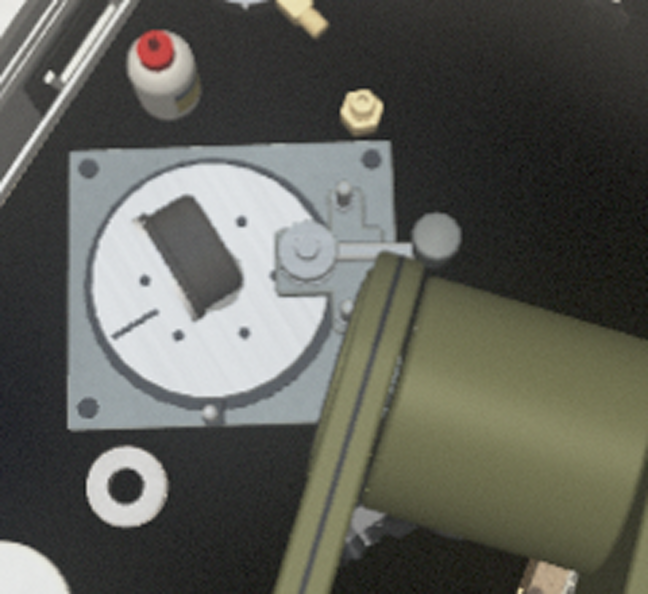

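```bash
python3 -m creep '{"jaw":[0,0,0,0,0,0,0,0,0],"offset":[[3,3.7,0],[3,3.7,0],[3.5,3.7,0],[3.5,3.6,0],[0,0,-3],[0,0,-3],[0,0,-3],[0,0,-1.4],[0,0,0]],"twist":[[0,0,0],[0,0,0],[0,0,0],[0,0,0],[0,0,0],[0,0,0],[0,0,0],[0,0,0],[0,0,0]]}' 40
python3 - <<'E'
from rig import arm
import cv2
c=arm.capture("side"); cv2.imwrite("pics/s2.png",cv2.resize(c["img"][150:350,200:440,::-1],(720,600),interpolation=cv2.INTER_CUBIC))
E
```

```text
clock: 9.78
tool_pos: [0.5373, 0.092, 0.1404]
orientation: [-3.14, 0.002, 0.605]
wrist_force: [-0.7, -0.3, -0.0]
gripper_width: 0.0853
gripper_force: 0.0
```

View pics/s2.png

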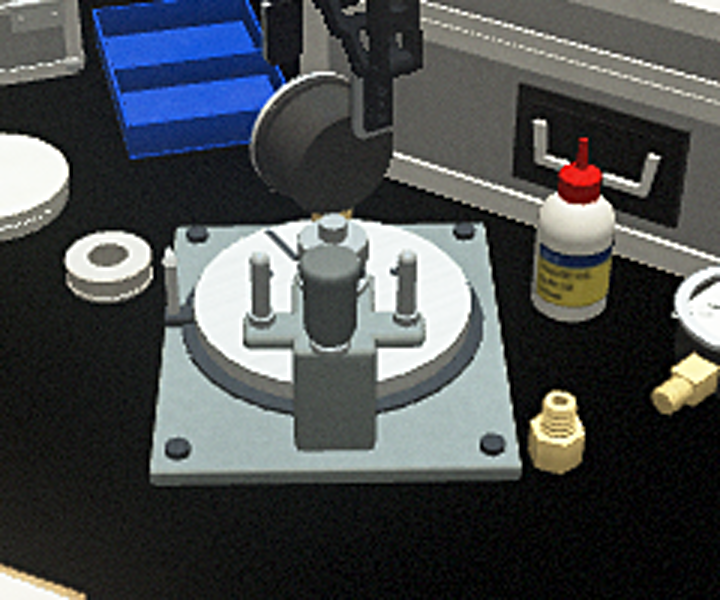

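```bash
python3 -m creep '{"jaw":[0.4,1,1,1,1,1],"offset":[[0,0,0],[0,0,0],[0,0,0],[0,0,0],[0,0,0],[0,0,0]],"twist":[[0,0,0],[0,0,0],[0,0,0],[0,0,0],[0,0,0],[0,0,0]]}' 50
python3 -m creep '{"jaw":[1,1,1,1,1,1,1,1],"offset":[[0,0,0],[0,0,0],[0,0,0],[0,0,0],[0,0,0],[0,0,0],[0,0,0],[0,0,0]],"twist":[[0,0,0.008],[0,0,0.008],[0,0,0.008],[0,0,0.008],[0,0,0.008],[0,0,0.008],[0,0,0.008],[0,0,0.008]]}'
python3 - <<'E'
from rig import arm
from h import *
s=arm.get_state(); print(s["wrist_torque"],s["orientation"])
T=np.array([54.,8.78])
t=2.24+np.linspace(0,1.01,11); p=T+.5*np.c_[np.cos(t),np.sin(t)]
print(np.diff(p,axis=0).round(3).tolist())
E
```

```text
clock: 10.58
tool_pos: [0.5386, 0.0921, 0.1429]
orientation: [3.141, -0.001, 0.603]
wrist_force: [-1.8, -0.5, 6.1]
gripper_width: 0.0387
gripper_force: 54.1
clock: 11.58
tool_pos: [0.5383, 0.092, 0.1429]
orientation: [3.141, -0.001, 0.667]
wrist_force: [-2.8, -0.2, 6.3]
gripper_width: 0.0386
gripper_force: 54.3
[-0.04421875  0.53595863 -0.34010617] [ 3.14128559e+00 -5.16031529e-04  6.67373427e-01]
[[-0.038, -0.033], [-0.034, -0.037], [-0.031, -0.04], [-0.026, -0.043], [-0.022, -0.046], [-0.017, -0.047], [-0.012, -0.049], [-0.007, -0.05], [-0.002, -0.05], [0.003, -0.05]]
```

```bash
python3 -m creep '{"jaw":[1,1,1,1,1,1,1,1,1,1,1,1],"offset":[[-0.03,-0.03,0],[-0.03,-0.03,0],[-0.03,-0.03,0],[-0.02,-0.04,0],[-0.02,-0.04,0],[-0.02,-0.04,0],[-0.02,-0.04,0],[-0.01,-0.04,0],[-0.01,-0.04,0],[0,-0.04,0],[0,-0.04,0],[0,-0.04,0]],"twist":[[0,0,0.084],[0,0,0.084],[0,0,0.084],[0,0,0.084],[0,0,0.084],[0,0,0.084],[0,0,0.084],[0,0,0.084],[0,0,0.084],[0,0,0.084],[0,0,0.084],[0,0,0.084]]}'
python3 -m creep '{"jaw":[1,1,0.5,0,0,0,0,0,0],"offset":[[0,0,0],[0,0,0],[0,0,0],[0,0,0],[0,0,0],[0,0,4],[0,0,5],[0,0,2],[0,0,0]],"twist":[[0,0,0],[0,0,0],[0,0,0],[0,0,0],[0,0,0],[0,0,0],[0,0,0],[0,0,0],[0,0,0]]}'
```

```text
clock: 13.08
tool_pos: [0.5356, 0.0879, 0.1429]
orientation: [-3.14, -0.001, 1.678]
wrist_force: [-7.5, 0.8, 8.0]
gripper_width: 0.0384
gripper_force: 54.5
clock: 14.2
tool_pos: [0.537, 0.0875, 0.253]
orientation: [3.138, 0.0, 1.676]
wrist_force: [0.2, -0.6, -0.5]
gripper_width: 0.085
gripper_force: 0.0
```

```bash
python3 -m creep '{"jaw":[0,0,0,0,0],"offset":[[-3,-4,0],[-3,-4,0],[-4,-4,0],[-3.7,-2.3,0],[0,0,0]],"twist":[[0,0,0],[0,0,0],[0,0,0],[0,0,0],[0,0,0.05]]}'
python3 - <<'E'
from rig import arm
import cv2
c=arm.capture("top"); cv2.imwrite("pics/t3.png",cv2.resize(c["img"][160:380,200:440,::-1],None,fx=2.7,fy=2.7,interpolation=cv2.INTER_CUBIC))
E
```

```text
clock: 14.82
tool_pos: [0.3965, -0.0564, 0.2485]
orientation: [-3.138, -0.001, 1.724]
wrist_force: [0.6, 0.4, 0.4]
gripper_width: 0.0852
gripper_force: 0.0
```

View pics/t3.png

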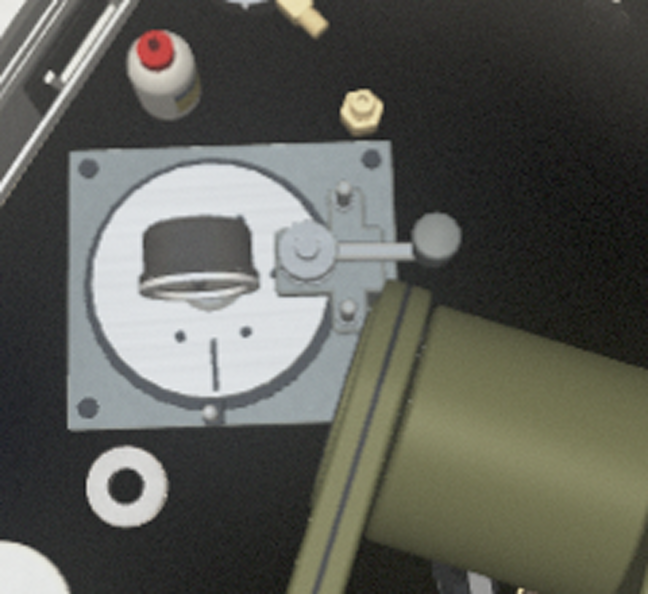

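Run:
```python
from rig import arm
from h import *
import cv2
c=arm.capture("top")
P=lambda u,v,z: atz(c,200+u/2.7,160+v/2.7,z)
a,b=P(213.5,340,.03),P(216.5,390,.03); T=np.array([.54,.0878])
ang=lambda d: np.arctan2(d[1],d[0])%(2*np.pi)
print("line",a[:2],b[:2],ang(b-a), ang(b[:2]-T))
for z,u,v in [(.067,210,411)]:
    q=P(u,v,z); print("tip",q[:2],ang(q[:2]-T))
# plate circle from image: bright disc segmentation
g=cv2.cvtColor(c["img"],cv2.COLOR_RGB2GRAY)
m=((g>185)).astype(np.uint8); m[:,:230]=0; m[:215]=0; m[315:]=0; m[:,325:]=0
n,l,st,ce=cv2.connectedComponentsWithStats(m); k=1+st[1:,4].argmax()
pts=cv2.findContours((l==k).astype(np.uint8),cv2.RETR_EXTERNAL,cv2.CHAIN_APPROX_NONE)[0][0][:,0]
h=cv2.convexHull(pts)[:,0]; W=np.array([atz(c,*p,.03)[:2] for p in h])
from scipy.optimize import least_squares
f=least_squares(lambda x:np.hypot(*(W-x).T)-.082,[.54,.088],loss="soft_l1",f_scale=.001); print(st[k],f.x,np.abs(f.fun).mean())
```

```text
line [0.49623496 0.08283331] [0.46227994 0.07922915] 3.2473418827734273 3.2514273002461462
tip [0.44500765 0.07994687] 3.224076223463209
[ 234  221   87   86 3973] [0.54006952 0.08790985] 0.0011260027468899436
```

```bash
python3 -m creep '{"jaw":[0,0,0,0,0,0,0,0,0],"offset":[[5.3,0,0],[5.3,0,0],[5.4,0,0],[0,0,0],[0,0,-4],[0,0,-4],[0,0,-2.3],[0,0,-1],[0,0,0]],"twist":[[0,0,0],[0,0,0],[0,0,0],[0,0,0],[0,0,0],[0,0,0],[0,0,0],[0,0,0],[0,0,0]]}' 60
python3 -m creep '{"jaw":[0.5,1,1,1,1,1,1],"offset":[[0,0,0],[0,0,0],[0,0,0],[0,0,0],[0,0,0],[0,0,0],[0,0,0]],"twist":[[0,0,0],[0,0,0],[0,0,0],[0,0,0],[0,0,0],[0,0,0],[0,0,0]]}'
python3 arc.py -1.42 -0.06 12
```

```text
clock: 16.05
tool_pos: [0.5584, -0.0552, 0.1378]
orientation: [-3.14, -0.001, 1.726]
wrist_force: [0.4, -1.1, 0.5]
gripper_width: 0.0854
gripper_force: 0.0
clock: 16.92
tool_pos: [0.5582, -0.056, 0.14]
orientation: [-3.139, 0.001, 1.726]
wrist_force: [-8.0, -1.3, 6.6]
gripper_width: 0.0269
gripper_force: 58.6
[[-0.46, -0.06], [-0.47, -0.03], [-0.47, 0.0], [-0.46, 0.03], [-0.47, 0.06], [-0.46, 0.08], [-0.45, 0.11], [-0.45, 0.14], [-0.44, 0.16], [-0.43, 0.19], [-0.41, 0.22], [-0.4, 0.24]] end -2.1399999999999997 -0.0228
pos [ 0.50296101 -0.04520177]
```

```bash
python3 -m creep '{"jaw":[1,1,1,1,1,1],"offset":[[-0.46,-0.06,-0.02],[-0.47,-0.03,-0.02],[-0.47,0,-0.02],[-0.46,0.03,-0.02],[-0.47,0.06,-0.03],[-0.46,0.08,-0.02]],"twist":[[0,0,-0.06],[0,0,-0.06],[0,0,-0.06],[0,0,-0.06],[0,0,-0.06],[0,0,-0.06]]}'
python3 -m creep '{"jaw":[1,1,1,1,1,1],"offset":[[-0.45,0.11,-0.02],[-0.45,0.14,-0.02],[-0.44,0.16,-0.03],[-0.43,0.19,-0.02],[-0.41,0.22,-0.02],[-0.4,0.24,-0.02]],"twist":[[0,0,-0.06],[0,0,-0.06],[0,0,-0.06],[0,0,-0.06],[0,0,-0.06],[0,0,-0.06]]}'
```

```text
clock: 17.68
tool_pos: [0.5349, -0.0558, 0.1404]
orientation: [3.131, 0.001, 1.364]
wrist_force: [7.8, -2.3, 2.4]
gripper_width: 0.0268
gripper_force: 58.9
clock: 18.42
tool_pos: [0.509, -0.0468, 0.1395]
orientation: [3.13, 0.0, 1.004]
wrist_force: [4.8, -8.8, 5.1]
gripper_width: 0.0268
gripper_force: 59.0
```

```bash
python3 arc.py -2.14 -0.05 3; python3 -m creep '{"jaw":[1,1,1],"offset":[[-0.32,0.22,-0.02],[-0.31,0.23,-0.02],[-0.30,0.25,-0.02]],"twist":[[0,0,-0.05],[0,0,-0.05],[0,0,-0.05]]}'
```

```text
[[-0.33, 0.22], [-0.31, 0.23], [-0.3, 0.25]] end -2.29 -0.019000000000000003
pos [ 0.49361471 -0.03818178]
clock: 18.8
tool_pos: [0.4995, -0.0404, 0.1391]
orientation: [3.129, -0.0, 0.854]
wrist_force: [2.0, -9.7, 5.6]
gripper_width: 0.0265
gripper_force: 59.2
```

```bash
python3 -m creep '{"jaw":[1,1,1,1,1,1],"offset":[[0.2,-0.17,0],[0.2,-0.17,0],[0,0,0.6],[0,0,0.6],[0,0,0.6],[0,0,0]],"twist":[[0,0,0.03],[0,0,0.03],[0,0,0],[0,0,0],[0,0,0],[0,0,0]]}'; python3 arc.py -2.213 0.1 12
```

```text
clock: 19.55
tool_pos: [0.4996, -0.0404, 0.1529]
orientation: [-3.14, 0.001, 0.916]
wrist_force: [0.1, -1.1, -7.0]
gripper_width: 0.0266
gripper_force: 62.7
[[0.65, -0.43], [0.68, -0.37], [0.72, -0.3], [0.75, -0.22], [0.76, -0.15], [0.78, -0.07], [0.78, 0.0], [0.78, 0.09], [0.76, 0.16], [0.74, 0.23], [0.72, 0.31], [0.68, 0.38]] end -1.013 0.038000000000000006
pos [ 0.58628679 -0.04567704]
```

```bash
python3 -m creep '{"jaw":[1,1,1,1,1,1,1,1,1,1,1,1],"offset":[[0.65,-0.43,0],[0.68,-0.37,0],[0.72,-0.3,0],[0.75,-0.22,0],[0.76,-0.15,0],[0.78,-0.07,0],[0.78,0,0],[0.78,0.09,0],[0.76,0.16,0],[0.74,0.23,0],[0.72,0.31,0],[0.68,0.38,0]],"twist":[[0,0,0.1],[0,0,0.1],[0,0,0.1],[0,0,0.1],[0,0,0.1],[0,0,0.1],[0,0,0.1],[0,0,0.1],[0,0,0.1],[0,0,0.1],[0,0,0.1],[0,0,0.1]]}'
python3 -m creep '{"jaw":[1,1],"offset":[[0.35,0.25,0],[0,0,0]],"twist":[[0,0,0.05],[0,0,0]]}'
python3 - <<'E'
from rig import arm
from h import *
s=arm.get_state();p=s["tool_pos"][:2]-[.545,.0205];print(s["tool_pos"],np.arctan2(p[1],p[0]),np.hypot(*p),s["wrist_force"])
E
```

```text
clock: 21.05
tool_pos: [0.5875, -0.0434, 0.1527]
orientation: [-3.14, -0.003, 2.119]
wrist_force: [-1.3, 2.1, -6.0]
gripper_width: 0.0264
gripper_force: 62.7
clock: 21.3
tool_pos: [0.591, -0.0409, 0.1526]
orientation: [-3.14, -0.002, 2.166]
wrist_force: [-1.5, 2.7, -6.4]
gripper_width: 0.0262
gripper_force: 62.7
[ 0.59097999 -0.04091437  0.1526186 ] -0.9281376562663751 0.07671951782647077 [-1.53235764  2.69575988 -6.41338369]
```

```bash
python3 -m creep '{"jaw":[1,1,1,1,1],"offset":[[0.15,0.1,-0.3],[0,0,-0.5],[0,0,-0.5],[0,0,-0.3],[0,0,0]],"twist":[[0,0,0],[0,0,0],[0,0,0],[0,0,0],[0,0,0]]}'
```

```text
clock: 21.92
tool_pos: [0.5939, -0.0404, 0.1386]
orientation: [3.14, 0.001, 2.166]
wrist_force: [-2.1, 5.5, 0.1]
gripper_width: 0.0267
gripper_force: 63.3
```

```bash
python3 arc.py -0.913 -0.06 22; python3 -m creep '{"jaw":[1,1,1,1,1,1,1,1],"offset":[[-0.49,-0.11,-0.02],[-0.4,-0.26,-0.02],[-0.4,-0.24,-0.02],[-0.41,-0.22,-0.03],[-0.43,-0.19,-0.02],[-0.44,-0.17,-0.02],[-0.44,-0.14,-0.02],[-0.46,-0.11,-0.03]],"twist":[[0,0,-0.06],[0,0,-0.06],[0,0,-0.06],[0,0,-0.06],[0,0,-0.06],[0,0,-0.06],[0,0,-0.06],[0,0,-0.06]]}'
```

```text
[[-0.38, -0.28], [-0.39, -0.25], [-0.41, -0.23], [-0.43, -0.2], [-0.43, -0.18], [-0.44, -0.15], [-0.45, -0.12], [-0.46, -0.1], [-0.46, -0.07], [-0.47, -0.04], [-0.47, -0.01], [-0.46, 0.02], [-0.47, 0.04], [-0.46, 0.07], [-0.46, 0.1], [-0.45, 0.12], [-0.44, 0.16], [-0.44, 0.17], [-0.42, 0.21], [-0.4, 0.23], [-0.4, 0.25], [-0.38, 0.28]] end -2.2329999999999997 -0.0228
pos [ 0.49704121 -0.04101386]
clock: 22.92
tool_pos: [0.5628, -0.0552, 0.138]
orientation: [3.129, 0.002, 1.683]
wrist_force: [8.0, 5.3, -3.9]
gripper_width: 0.0265
gripper_force: 63.0
```

```bash
python3 -m creep '{"jaw":[1,1,1,1,1,1,1],"offset":[[-0.46,-0.07,-0.02],[-0.47,-0.04,-0.02],[-0.47,-0.01,-0.03],[-0.46,0.02,-0.02],[-0.47,0.04,-0.02],[-0.46,0.07,-0.02],[-0.46,0.1,-0.03]],"twist":[[0,0,-0.06],[0,0,-0.06],[0,0,-0.06],[0,0,-0.06],[0,0,-0.06],[0,0,-0.06],[0,0,-0.06]]}'
```

```text
clock: 23.8
tool_pos: [0.5314, -0.0558, 0.137]
orientation: [3.126, -0.001, 1.263]
wrist_force: [11.6, -1.1, -5.0]
gripper_width: 0.0266
gripper_force: 62.9
```

```bash
python3 -m creep '{"jaw":[1,1,1,1],"offset":[[-0.45,0.12,-0.02],[-0.44,0.16,-0.02],[-0.44,0.17,-0.02],[-0.42,0.21,-0.03]],"twist":[[0,0,-0.06],[0,0,-0.06],[0,0,-0.06],[0,0,-0.06]]}'
python3 -m creep '{"jaw":[1,1],"offset":[[0,0,0],[0,0,0]],"twist":[[0,0,0],[0,0,0]]}'
```

```text
clock: 24.3
tool_pos: [0.5141, -0.0503, 0.1365]
orientation: [3.124, -0.002, 1.024]
wrist_force: [10.2, -4.3, -4.2]
gripper_width: 0.0267
gripper_force: 63.0
clock: 24.55
tool_pos: [0.5138, -0.0503, 0.1364]
orientation: [3.125, -0.002, 1.026]
wrist_force: [10.3, -4.4, -4.4]
gripper_width: 0.0264
gripper_force: 63.0
```

```bash
python3 -m creep '{"jaw":[1,1,1,1],"offset":[[0.25,-0.1,-0.15],[0.25,-0.1,-0.15],[0,0,-0.1],[0,0,0]],"twist":[[0,0,0],[0,0,0],[0,0,0],[0,0,0]]}'
python3 -m creep '{"jaw":[0.6,0.3,0,0,0,0,0,0,0,0,0],"offset":[[0,0,0],[0,0,0],[0,0,0],[0,0,0],[0,0,3],[0,0,4],[0,0,4],[-5,-3,0],[-6,-4,0],[-4,-6,0],[0,0,0]],"twist":[[0,0,0],[0,0,0],[0,0,0],[0,0,0],[0,0,0],[0,0,0],[0,0,0],[0,0,0],[0,0,0],[0,0,0],[0,0,0]]}'
python3 - <<'E'
from rig import arm
import cv2, numpy as np
o=[]
for n,y in (("side",150),("top",165)):
    c=arm.capture(n); o.append(cv2.resize(c["img"][y:y+200,200:440,::-1],None,fx=1.66,fy=1.66,interpolation=cv2.INTER_CUBIC))
cv2.imwrite("pics/fin.png",np.hstack(o))
E
```

```text
clock: 25.05
tool_pos: [0.5196, -0.0527, 0.1357]
orientation: [3.124, -0.002, 1.026]
wrist_force: [4.5, -4.4, 10.5]
gripper_width: 0.0266
gripper_force: 64.1
clock: 26.42
tool_pos: [0.3744, -0.1685, 0.2385]
orientation: [-3.141, 0.001, 1.019]
wrist_force: [1.0, 0.5, 0.8]
gripper_width: 0.0855
gripper_force: 0.0
```

View pics/fin.png

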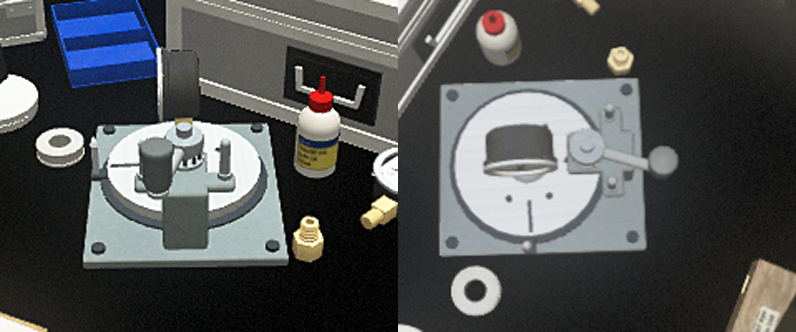

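```bash
python3 -m creep '{"jaw":[0,0,0,0,0,0,0,0],"offset":[[4.5,5.6,0],[5,3,0],[5,3,0],[0,0,-4],[0,0,-4],[0,0,-2],[0,0,-0.4],[0,0,0]],"twist":[[0,0,0.1],[0,0,0.1],[0,0,0],[0,0,0],[0,0,0],[0,0,0],[0,0,0],[0,0,0]]}' 60
python3 -m creep '{"jaw":[0.5,1,1,1,1,1,1],"offset":[[0,0,0],[0,0,0],[0,0,0],[0,0,0],[0,0,0],[0,0,0],[0,0,0]],"twist":[[0,0,0],[0,0,0],[0,0,0],[0,0,0],[0,0,0],[0,0,0],[0,0,0]]}'
```

```text
clock: 27.52
tool_pos: [0.5168, -0.0572, 0.1362]
orientation: [3.14, -0.0, 1.226]
wrist_force: [0.3, -0.1, 0.3]
gripper_width: 0.085
gripper_force: 0.0
clock: 28.4
tool_pos: [0.5184, -0.0582, 0.1373]
orientation: [3.135, -0.0, 1.225]
wrist_force: [4.2, -2.2, 3.2]
gripper_width: 0.0265
gripper_force: 58.9
```

```bash
for i in 1; do python3 -m creep '{"jaw":[1,1,1],"offset":[[-0.28,0.1,-0.05],[-0.28,0.1,-0.05],[0,0,0]],"twist":[[0,0,-0.03],[0,0,-0.03],[0,0,0]]}'; done
python3 -m creep '{"jaw":[1,1,1],"offset":[[-0.27,0.13,-0.05],[-0.26,0.14,-0.05],[0,0,0]],"twist":[[0,0,-0.03],[0,0,-0.03],[0,0,0]]}'
```

```text
clock: 28.78
tool_pos: [0.5144, -0.0568, 0.1373]
orientation: [3.13, -0.001, 1.165]
wrist_force: [8.8, -3.3, 3.1]
gripper_width: 0.0265
gripper_force: 58.9
clock: 29.15
tool_pos: [0.51, -0.0549, 0.1371]
orientation: [3.127, -0.001, 1.105]
wrist_force: [8.8, -7.1, 5.1]
gripper_width: 0.0265
gripper_force: 59.1
```

```bash
python3 -m creep '{"jaw":[1,1],"offset":[[0.18,-0.08,0],[0,0,0]],"twist":[[0,0,0],[0,0,0]]}'
python3 -m creep '{"jaw":[0,0,0,0,0,0,0,0,0,0,0,0],"offset":[[0.2,-0.1,0],[0,0,0],[0,0,0],[0,0,0],[0,0,3],[0,0,4],[0,0,4],[-5,-3,0],[-6,-4,0],[-4,-6,0],[0,0,0],[0,0,0]],"twist":[[0,0,0],[0,0,0],[0,0,0],[0,0,0],[0,0,0],[0,0,0],[0,0,0],[0,0,0],[0,0,0],[0,0,0],[0,0,0],[0,0,0]]}'
python3 - <<'E'
from rig import arm
import cv2, numpy as np
o=[]
for n,y in (("side",150),("top",165)):
    c=arm.capture(n); o.append(cv2.resize(c["img"][y:y+200,200:440,::-1],None,fx=1.66,fy=1.66,interpolation=cv2.INTER_CUBIC))
cv2.imwrite("pics/fin2.png",np.hstack(o))
E
```

```text
clock: 29.4
tool_pos: [0.5113, -0.0555, 0.137]
orientation: [3.129, -0.001, 1.105]
wrist_force: [7.9, -5.1, 5.8]
gripper_width: 0.0268
gripper_force: 59.2
clock: 30.9
tool_pos: [0.3721, -0.171, 0.2429]
orientation: [-3.141, -0.001, 1.105]
wrist_force: [0.6, 0.1, 0.9]
gripper_width: 0.0852
gripper_force: 0.0
```

View pics/fin2.png

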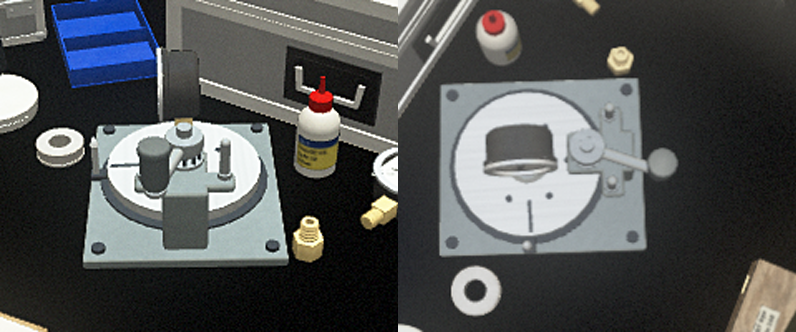

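Run:
```python
from rig import arm; from h import *
import cv2
c=arm.capture("top")
for p in [(359.0,263.7)]:
    k=atz(c,*p,.159)[:2]; d=k-[.5445,.0205]; print(k,np.arctan2(d[1],d[0]),np.hypot(*d))
k=atz(c,200+416/2.7,160+308/2.7,.161)[:2]; d=k-[.5445,.0205]; print(k,np.arctan2(d[1],d[0]),np.hypot(*d))
k=atz(c,200+437/2.7,160+237/2.7,.161)[:2]; d=k-[.5445,.0205]; print(k,np.arctan2(d[1],d[0]),np.hypot(*d))
```

```text
[ 0.51923029 -0.05450843] -1.8957458899172015 0.07915063090313967
[ 0.50182181 -0.0467422 ] -2.1363359741853536 0.07964258714664117
[ 0.54510306 -0.05860118] -1.563172606064408 0.07910348232685212
```

```bash
python3 -c "
from rig import arm
print(arm.hand_in())"
```

```text
the job is handed in; nothing more can be done
None
```

I handed the job in at about 31 s. I freed the plate, turned the dial to face the index pointer (within about 0.03 rad by camera), and retightened the clamp to an estimated 85–90 N with one lift-and-swing of the lever. The lever looks dropped in, and the hand-in returned no verdict.

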